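# Fold out the window crank and wind the laundry window shut

### The job

Rain is blowing in over the washer. Fold the window's crank handle right out to its stop first, then wind it clockwise until the window is fully shut and the crank comes up firm, without forcing it. Let go and leave the handle folded out, and do not disturb the things standing on the sill and the counter.

Things in the scene. Friction and masses are not known exactly. Their poses are not given: they have to be found in the camera images.
- handle (a joint): Fold angle (rad) of the crank handle about its hinge pin: 0 = folded back flat across the hub, knob hanging down; 3.14 = folded out to its stop, knob standing up, ready to wind. It swings up and over, away from the hub side it lies on. The hinge is lightly stiff (under 1 N at the knob) and stays where it is left.
- crank (a joint): Elastic wind-up (rad) of the window's gear: how far the crank is twisted against its spindle by the hand's torque. 0 = no load, negative = loaded clockwise (shutting). 0.1 rad is 1.2 N m, or 15 N along the knob's path. Winding freely takes 4 to 5 N (0.03 rad); with the window home it rises at once: 8 to 20 N is firm, 25 N (0.17 rad) is forced.
- hub (a point): Point on the crank's turning axis, level with the hinge pin, about 110 mm above the counter. Its z axis is the turning axis, pointing up and leaning 0.35 rad from vertical towards the room; its x axis turns with the crank and points to the side where the folded-out handle reaches; y lies along the hinge pin. Full circle free; clockwise seen from above the crank shuts; one turn moves the window 25 mm.
- hinge_pin (a point): Middle of the handle's hinge pin, 12 mm from the turning axis along the hub's +x. The pin lies along the hub's y, between two ears that stand 7 mm above it. The handle is a steel bar 13 to 17 mm wide and 8 mm thick whose mid-plane passes through the pin; the ears and hub are 28 to 30 mm across.
- knob_mid (a point): Middle of the black knob at the handle's end: a barrel 20 mm across, 36 mm long, free to spin, square to the bar, reaching from 5 to 41 mm off the bar's mid-plane; this point lies 68 mm along the bar from the pin and 24 mm off its mid-plane. Folded: 56 mm from the turning axis on the hub's -x side, hanging below the bar, 35 mm or more above the sill. Folded out: 80 mm out on the +x side, above the bar.
- sash_edge (a point): Middle of the inner face of the window sash's bottom rail (a white framed pane 530 mm wide, 295 mm high, hung at its top, bottom swinging outward). It starts 9 to 26 mm outward of frame_seat. Shut, it rests on its rubber seal 0 to 2 mm outward of frame_seat, differently each time: only the crank coming up firm tells that it is home. The gear holds it where it is left; it cannot be pushed by hand.
- frame_seat (a point): Fixed point on the window frame, which sash_edge nears to 2 mm or less when the window is fully shut; 47 mm above the counter; its x axis points straight out through the window, z up.
- window: The fixed window: a stone sill 720 mm wide, 265 mm deep, 30 mm thick on the counter, with a white frame 360 mm high on its far part. Origin on the counter, below the inner face of the shut sash; x outward, y along the sill. The sill runs from 190 mm inside to 75 mm outside. The white gearbox (62 by 150 by 30 mm) stands on the sill at x = -0.14, the turning axis meets the hub at x = -0.151, y = 0.
- tub: Closed squat detergent tub, white with a grey lid, 118 mm across, 80 mm high, on the sill left or right of the crank; origin at its underside's centre. To be left alone.
- peg_basket: Stainless basket of wooden clothes pegs, 110 mm across, 75 mm high (pegs to 90 mm), on the sill on the other side of the crank; origin at its underside's centre. To be left alone.
- scoop: Blue plastic scoop, 145 mm long, 45 mm wide, 32 mm high, on the counter before the sill; origin near its middle at the underside. To be left alone.
- lint_trap: Round grey plastic lint trap, 88 mm across, 34 mm high with its finger bar, on the counter before the sill; origin at its underside's centre. To be left alone.

How it is judged (in metres and radians):
On the way, in this order (a step that is already met when the one before it is completed fails the run):
1. the handle is folded right out (value of joint handle above 3 rad), for 0.2 s.
2. the window is wound home and the crank pulled up firm (x of sash_edge in the frame of frame_seat below 0.0028 m and value of joint crank below -0.05 rad), for 0.1 s.
At the end, for the whole second after the job is handed in: the window is shut (its bottom rail within 2.8 mm of its seat), the handle is still folded out (within about 14 degrees of its stop) and the crank is let go, without load (x of sash_edge in the frame of frame_seat below 0.0028 m and value of joint handle above 2.9 rad and value of joint crank between -0.05 and 0.05 rad); the robot touches nothing.
It fails at once if the crank is forced, wound up by more than 0.17 rad (about 25 N at the knob) either way (value of joint crank below -0.17 rad or value of joint crank above 0.17 rad).
It fails at once if the window is wound (over 4 mm) with the handle not folded out (distance of sash_edge from where it was at the start of the episode above 0.004 m and value of joint handle below 2.6 rad).
It fails at once if the tub, the peg basket, the scoop or the lint trap is pushed over 30 mm or knocked over (distance of any of tub, peg_basket, scoop, lint_trap from where it was at the start of the episode above 0.03 m or angle between any of tub, peg_basket, scoop, lint_trap's own z axis and vertical above 0.3 rad).
It also fails if it takes over 72 s, if anything falls off the work surface, if the arm or the gripper's body presses on something with over 40 N, if the wrist force passes 120 N, or if a joint passes its speed limit or range.

### The arm

A 7-joint arm with a two-finger parallel gripper is mounted at the origin on the work surface. World frame = base frame: x ahead of the robot, y to its left, z up, the work surface at z = 0. Lengths are in m, angles in degrees, forces in N, time in s.
With the tool pointing down it reaches from about 0.425 to 0.875 m from the base axis. Payload 4.7 kg.
Tool frame: the origin (TCP) lies at the centre of the arm's flange, where the gripper is bolted on; the fingertips stand 182 mm ahead of it and the grasp point (between the pads) lies 164 mm ahead of it; z points along the fingers, y is the line along which they close (so a half turn about z gives the same grasp; the last joint's range is limited). The gripper opens to 87 mm and grips with 3 to 60 N. Pads are 19 mm wide; open, the fingers measure 117 mm over their backs; the gripper's body (75 mm by 190 mm) begins 51 mm behind the grasp point.
Start: joints at [72.084, 18.392, -4.016, 83.108, 1.295, 78.541, -3.26], TCP at [0.209, -0.616, 0.405] pointing down, gripper open.
Joint ranges: [-163.93, 163.93], [-17.29, 119.83], [-79.2, 71.16], [3.27, 140.29], [-89.18, 269.18], [5.43, 117.66], [-154.24, 154.24]. Speed limits (degrees/s): [147.25, 147.25, 180, 180, 180, 180, 180].

### API

Orientations are given as [roll, pitch, yaw] about the fixed x, y, z axes, in that order (R = Rz(yaw) Ry(pitch) Rx(roll)).
In Python, from cell import env gives the robot as it stands. The module is installed in compiled form; this text tells all that it offers.
- The arm moves only by the tool step_arm, never from a script. Its argument "steps" is one flat list of numbers, 5 for each row, row after row: the opening, from 0 (shut) to 1 (fully open), then the shift along the tool's x, y, z in mm, then the turn about the tool's z in degrees. In form: [grip, dx, dy, dz, roll, grip, dx, dy, dz, roll, ...]. A call has 1 to 12 rows; each row shifts and turns the commanded pose from where the row before left it, along the tool's axes as they then stand; what a row does not reach is not made up. A row lasts 1/8 s, in which the tool goes at most 62.5 mm and 10.7 degrees, less where a joint would pass 70% of its speed; a pose out of reach is approached as far as the arm can. A call with a gripper value outside its range is refused whole. The fingers move at their own pace and stop on an object; "grip_force" is the grip in N (left out, the last holds). Time passes only in rows, so rows that do not move let the fingers close. It gives the time, the measured TCP pose, the force, the opening and the grip force at its end, in the units of the state.
- env.get_obs(): the state, without advancing time (a new reading comes with each control period).
- env.read_camera(name): name is "scene" or "top" or "wrist"; returns a dict with "image" (480x640x3 uint8, red, green, blue), "camera_matrix" (3x3 intrinsics, pixels), "distortion" ([k1, k2, p1, p2, k3] as OpenCV has them; the pictures are not rectified), "R" (3x3) and "t" (3): a world point X has camera coordinates R X + t. Camera axes: x right, y down, z forward; pixel columns grow to the right and rows downward; lengths in m; the calibration is good to about 2 mm. A picture is of the moment at which its call begins. There is no depth.
- env.sign_off(): hands the job in; it is judged then, once.
The state is a dict: "time_s": time; "qpos": joint angles; "joint_velocities": joint speeds; "effort": joint torques, N m; "tool_pos": TCP position; "tool_rot": TCP orientation; "force": force on the tool from outside, world axes, zero at the start; "wrist_torque": the same for the moment, N m; "grip_width": finger opening in m; "grasp_force": force on a finger pad.
Only numpy, scipy, OpenCV 4.12 (cv2) and the standard library are available. Lean on these libraries where they do the work, as an engineer would, in place of code of your own. Each camera call takes 0.05 s, during which the arm holds its last target. There are 200 camera calls.

## Working session

There is one attempt and no reset: what is moved stays moved. The work goes in short steps, Python scripts to look and compute and a tool call to move; the robot and the scene stay as the last step left them, time stands still between calls to the robot, and variables do not carry over. Pictures are saved under pics/ and viewed, at most 10 in all, crops included, and the job is handed in when it is done.

Besides the shell and the picture viewer there is one more tool, called as a command line: name --argument value ..., lists and objects as JSON in quotes. step_arm: Moves the arm, as the interface text tells. Its arguments: {"type":"object","properties":{"steps":{"type":"array","items":{"type":"number"}},"grip_force":{"type":"number"}},"required":["steps"]}

```bash
mkdir -p pics; ls; python3 - <<'E'
from cell import env
import cv2,numpy as np
o=env.get_obs()
for k,v in o.items(): print(k,np.round(v,3))
for n in("scene","top"):
    c=env.read_camera(n); cv2.imwrite(f"pics/{n}0.png",c["image"][:,:,::-1])
    print(n,c["camera_matrix"].tolist(),c["distortion"],np.round(c["R"],3).tolist(),np.round(c["t"],3), -c["R"].T@c["t"])
E
```

```text
pics
time_s 0.0
qpos [72.084 18.439 -4.015 83.175  1.294 78.541 -3.26 ]
joint_velocities [ 0.007  0.015 -0.009  0.089 -0.033 -0.061 -0.085]
effort [-0.0000e+00 -4.9129e+01 -4.0400e-01 -3.1253e+01 -6.4000e-02  4.4000e-02
  0.0000e+00]
tool_pos [ 0.209 -0.615  0.404]
tool_rot [-1.79891e+02  5.00000e-03  1.87250e+01]
force [-0.079 -0.606  0.358]
wrist_torque [-0.046  0.05   0.039]
grasp_force 0.0
grip_width 0.087
scene [[538.3564907865206, 0.0, 313.0968551132036], [0.0, 538.3564907865206, 232.47264518112132], [0.0, 0.0, 1.0]] [0.04542993 0.         0.         0.         0.        ] [[0.998, -0.061, 0.011], [-0.041, -0.784, -0.619], [0.046, 0.617, -0.785]] [-0.534  0.073  1.203] [ 0.4807058  -0.71749559  0.99553139]
top [[468.3679336890689, 0.0, 327.7438826457369], [0.0, 468.3679336890689, 238.38658384423402], [0.0, 0.0, 1.0]] [-0.04486618  0.          0.          0.          0.        ] [[0.045, -0.999, 0.006], [-0.97, -0.045, -0.239], [0.239, 0.004, -0.971]] [-0.023  0.54   1.066] [ 0.27016093 -0.00299834  1.16475656]
```

View pics/scene0.png

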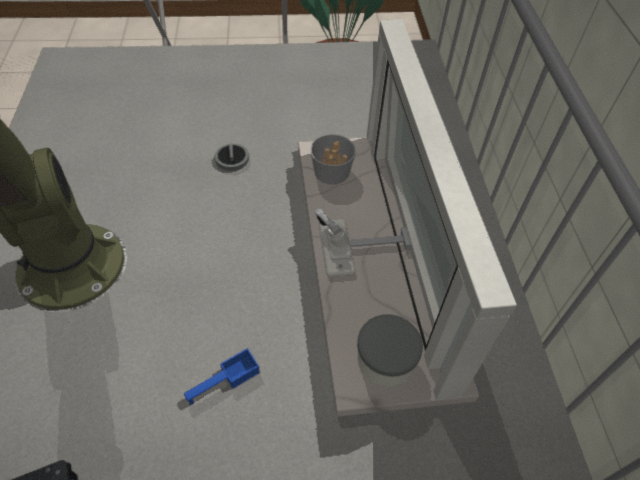

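View pics/top0.png

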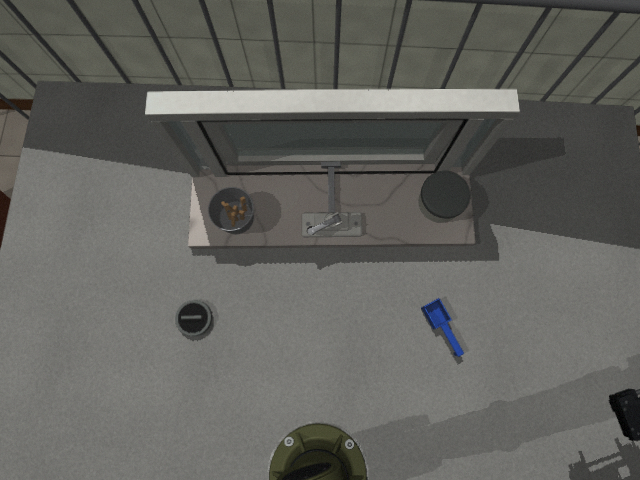

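The scene camera shows the crank at about (335,245), with the peg basket at (333,158), the tub at (390,345), the scoop at (230,372) and the lint trap at (231,157). In the top view the crank is at about (330,222), and the sill's front edge runs from (190,246) to (474,243).

```bash
cat > h.py <<'E'
import cv2,numpy as np
from cell import env
def ray(c,px):
    p=cv2.undistortPoints(np.array([[px]],float),c["camera_matrix"],np.array(c["distortion"],float))[0,0]
    d=c["R"].T@np.array([p[0],p[1],1.]); return -c["R"].T@c["t"],d/np.linalg.norm(d)
def onz(c,px,z):
    o,d=ray(c,px); return o+d*(z-o[2])/d[2]
def tri(c1,p1,c2,p2):
    (o1,d1),(o2,d2)=ray(c1,p1),ray(c2,p2)
    s=np.linalg.lstsq(np.c_[d1,-d2],o2-o1,rcond=None)[0]
    a,b=o1+s[0]*d1,o2+s[1]*d2; return (a+b)/2,np.linalg.norm(a-b)
def proj(c,X):
    return cv2.projectPoints(np.array(X,float).reshape(-1,3),cv2.Rodrigues(c["R"])[0],np.array(c["t"],float),c["camera_matrix"],np.array(c["distortion"],float))[0][:,0]
E
python3 - <<'E'
from h import *
s=env.read_camera("scene");t=env.read_camera("top")
a=cv2.resize(s["image"][195:290,290:385],(400,400),interpolation=cv2.INTER_CUBIC)
b=cv2.resize(t["image"][170:250,290:370],(400,400),interpolation=cv2.INTER_CUBIC)
cv2.imwrite("pics/crop.png",np.hstack([a,b])[:,:,::-1])
for p in [(190,246),(474,243)]: print(onz(t,p,.03))
for p in [(322,160),(340,415)]: print('s',onz(s,p,.03))
print(onz(t,(231,212),.08),onz(t,(446,195),.08),onz(t,(194,319),.03),onz(t,(436,313),.03))
E
```

```text
[0.51424565 0.34392645 0.03      ]
[ 0.55461518 -0.36441888  0.03      ]
s [0.57459222 0.2757701  0.03      ]
s [ 0.56045251 -0.37740239  0.03      ]
[0.59217398 0.23878427 0.08      ] [ 0.66018174 -0.28300118  0.08      ] [0.33562746 0.31405011 0.03      ] [ 0.37642641 -0.26704426  0.03      ]
```

View pics/crop.png

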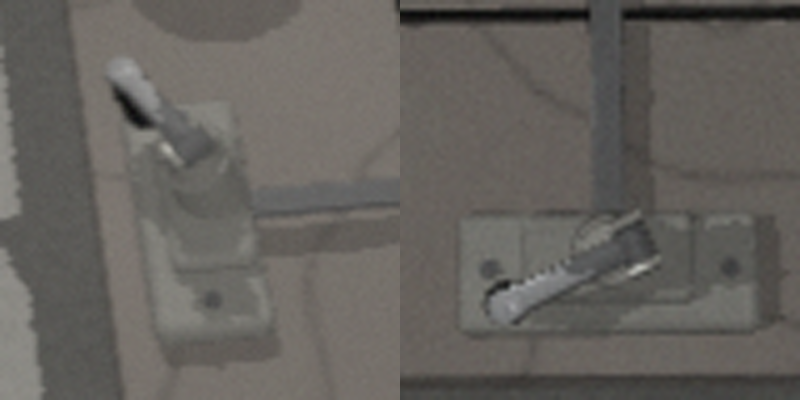

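```bash
python3 - <<'E'
from h import *
s=env.read_camera("scene");t=env.read_camera("top")
e=tri(s,(318.5,211.2),t,(311.4,230)); p=tri(s,(338.7,230.6),t,(338,218))
print(e,p,np.linalg.norm(e[0]-p[0]))
# window frame from sill front edge
A=onz(t,(190,246),.03);B=onz(t,(474,243),.03)
y=(A-B);y/=np.linalg.norm(y);x=np.cross(y,[0,0,1]);M=(A+B)/2
print(np.degrees(np.arctan2(x[1],x[0])))
O=M+.19*x-[0,0,.03]
# gearbox screws 
for q in[(490-400,268),(730-400,268)]: print('screw',onz(t,(290+q[0]/5,170+q[1]/5),.06))
hub=O-.151*x+[0,0,.11]; print("O",O,"hub",hub,proj(s,hub),proj(t,hub))
z=np.cos(.35)*np.array([0,0,1])-np.sin(.35)*x
d=e[0]-p[0];print("dir dot z",d@z/np.linalg.norm(d),"in-plane angle rel window (x,y)",d@x,d@y, (e[0]-hub)@z,(p[0]-hub)@z)
E
```

```text
(array([0.54891741, 0.0407894 , 0.10544179]), np.float64(0.0010147112404699404)) (array([ 0.58386508, -0.01940811,  0.10881858]), np.float64(0.006533569366376435)) 0.0696884699814704
3.2618328989875733
screw [0.57720843 0.05196066 0.06      ]
screw [ 0.58266473 -0.06546612  0.06      ]
O [7.24122604e-01 5.64590208e-04 1.38777878e-16] hub [ 0.57336723 -0.00802716  0.11      ] [[331.85341874 226.81027981]] [[332.76082168 220.56374458]]
dir dot z 0.10930801117473257 in-plane angle rel window (x,y) -0.03146587483817338 0.062088475642538034 0.0031359096784287443 -0.004481598377055837
```

step_arm --steps '[1, 29, -28, 0, 0, 1, 29, -28, 0, 0, 1, 29, -28, 0, 0, 1, 29, -28, 0, 0, 1, 29, -28, 0, 0, 1, 29, -28, 0, 0, 1, 29, -28, 0, 0, 1, 29, -28, 0, 0, 1, 29, -28, 0, 0, 1, 29, -28, 0, 0, 1, 29, -28, 0, 0, 1, 29, -28, 0, 0]'

```text
time_s: 1.8
tool_pos: [0.4307, -0.1844, 0.4049]
tool_rot: [180.0, -0.0, 18.7]
force: [0.8, 0.1, 0.4]
grip_width: 0.0868
grasp_force: 0.0
```

step_arm --steps '[1, 29, -28, 0, 0, 1, 29, -28, 0, 0, 1, 29, -28, 0, 0, 1, 29, -28, 0, 0, 1, 29, -28, 0, 0, 1, 0, 0, 0, 10, 1, 0, 0, 0, 10, 1, 0, 0, 0, 10, 1, 0, 0, 0, 10, 1, 0, 0, 0, 10, 1, 0, 0, 0, 10, 1, 0, 0, 0, 10]'

```text
time_s: 3.3
tool_pos: [0.5227, -0.0065, 0.4048]
tool_rot: [180.0, -0.0, -51.6]
force: [-0.7, 0.1, 0.2]
grip_width: 0.0869
grasp_force: 0.0
```

```bash
python3 - <<'E'
from h import *
w=env.read_camera("wrist");o=env.get_obs()
print(o["tool_pos"],o["tool_rot"],o["time_s"],o["qpos"],"cam",-w["R"].T@w["t"],w["R"].round(2).tolist())
im=w["image"].copy()
cv2.imwrite("pics/w1.png",im[:,:,::-1])
np.savez("w1.npz",**{k:v for k,v in w.items()})
print(proj(w,[[.575,-.007,.11],[.549,.041,.105]]))
E
```

```text
[ 0.52265941 -0.00660266  0.4047926 ] [ 1.79991855e+02 -1.37916330e-02 -5.19071176e+01] 3.35 [  31.77753208    4.86272462  -35.6064322   100.02388125    2.93159122
   76.03585318 -146.34624509] cam [ 0.56505162 -0.05902951  0.38382484] [[-0.78, -0.62, -0.0], [-0.6, 0.76, 0.25], [-0.15, 0.2, -0.97]]
[[259.95547217 189.20971077]
 [250.13734966 266.18002282]]
```

View pics/w1.png

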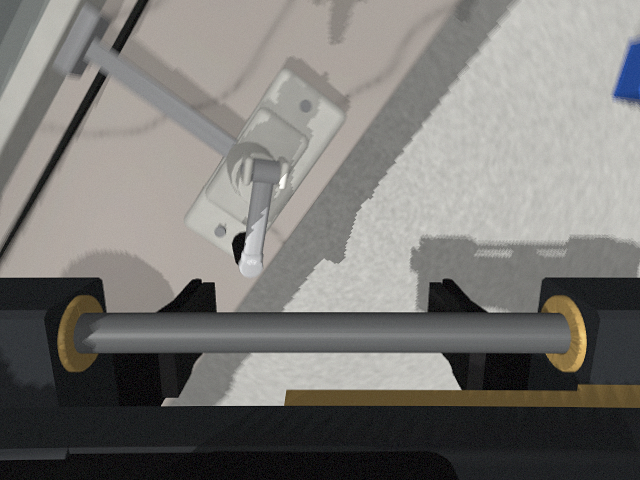

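The wrist view shows the pin at about (265,173), the bar end at (250,263), the black knob below it at (238,248), and the gearbox screws at (306,106) and (220,231).

```bash
cat > model.py <<'E'
from h import *
def setup(hub,yaw,phi):
    c,s=np.cos,np.sin; X=np.array([c(yaw),s(yaw),0]);Y=np.array([-s(yaw),c(yaw),0]);Z=np.array([0,0,1.])
    z=c(.35)*Z-s(.35)*X; u1=c(.35)*X+s(.35)*Z
    xh=c(phi)*u1+s(phi)*Y; yh=np.cross(z,xh); return xh,yh,z
def knob(hub,yaw,phi,fold,along=68,off=24):
    xh,yh,z=setup(hub,yaw,phi)
    c,s=np.cos(fold),np.sin(fold)
    bar=-c*xh+s*z; nor=-(s*xh+c*z)  # knob side normal: fold 0 -> -z, 90deg -> -x, 180 -> +z
    return hub+.012*xh+(along*bar+off*nor)/1000
E
python3 - <<'E'
from model import *
w=dict(np.load("w1.npz"));s=env.read_camera("scene");t=env.read_camera("top")
a=[onz(w,p,.06) for p in[(306,106),(220,231)]];m=(a[0]+a[1])/2;d=a[1]-a[0]
print("screws",a,"mid",m,"yaw",np.degrees(np.arctan2(-d[0],d[1])), np.linalg.norm(d))
e,ee=tri(w,(250,263),t,(311.4,230));print(e,ee)
e2,ee2=tri(w,(250,263),s,(318.5,211.2));print(e2,ee2)
for q,r in[((265,173),(338,218))]: print("pin",tri(w,q,t,r),tri(w,q,s,(338.7,230.6)))
yaw=np.radians(3.3)
hub=m-.011*np.array([np.cos(yaw),np.sin(yaw),0]);hub[2]=.11
print("hub",hub)
n=setup(hub,yaw,0)[2]
P=[]
for px in[(266,175),(251,262)]:
    o,dd=ray(w,px);P.append(o+dd*((hub+.004*n-o)@n)/(dd@n))
v=P[0]-P[1];u1=setup(hub,yaw,0)[0];Y=np.array([-np.sin(yaw),np.cos(yaw),0])
phi=np.arctan2(v@Y,v@u1);print("P",P,np.linalg.norm(v),"phi",np.degrees(phi))
xh=setup(hub,yaw,phi)[0];print("pin model",hub+.012*xh,(P[0]-hub)@xh,(P[0]-hub)@np.cross(n,xh),(P[1]-hub)@xh)
k=knob(hub,yaw,phi,0);print("knob",k,proj(w,k),proj(t,k),proj(s,k))
E
```

```text
screws [array([ 0.58637002, -0.06721395,  0.06      ]), array([0.58191314, 0.04839894, 0.06      ])] mid [ 0.58414158 -0.0094075   0.06      ] yaw 2.20766213299985 0.11569875864471774
[0.55041039 0.04088326 0.10088023] 0.0005983518342925369
[0.54941066 0.03885053 0.10696418] 0.002311671717000481
pin (array([ 0.57778189, -0.01936518,  0.1194911 ]), np.float64(0.001281415034138557)) (array([ 0.58285965, -0.01763681,  0.10875541]), np.float64(0.008405855685638683))
hub [ 0.57315982 -0.01004071  0.11      ]
P [array([ 0.57711018, -0.01761696,  0.11553857]), array([0.55041327, 0.03750521, 0.10696785])] 0.061843638517186876 phi -66.16125644652503
pin model [ 0.57834003 -0.02073649  0.11166304] 0.009225707563843258 0.0016021770935798802 -0.05261793095334362
knob [0.55720142 0.04034666 0.07969419] [[247.32580443 248.71723144]] [[312.09928526 229.63380492]] [[322.24367625 218.69062533]]
```

```bash
cat >> model.py <<'E'
HUB=np.array([.5735,-.0090,.110]);YAW=np.radians(2.8);PHI=np.radians(-65)
def tool(psi,d):  # world mm -> tool axes
    p=np.radians(psi);return np.array([d[0]*np.cos(p)+d[1]*np.sin(p),d[0]*np.sin(p)-d[1]*np.cos(p),-d[2]])*1000
E
python3 - <<'E'
from model import *
xh,yh,z=setup(HUB,YAW,PHI);print(xh,yh,z)
h=np.degrees(np.arctan2(yh[1],yh[0]));print("psi",h+90, h-90)
o=env.get_obs();print(o["tool_pos"],o["tool_rot"])
psi=h+90
G=[knob(HUB,YAW,PHI,np.radians(f),68,16)+[0,0,.164] for f in range(0,181,15)]
print("start",G[0],"from now in tool axes at psi:",tool(psi,G[0]-o["tool_pos"]))
for a,b,f in zip(G,G[1:],range(15,181,15)): print(f,tool(psi,b-a).round(1),b.round(4))
E
```

```text
[ 0.44079503 -0.88583261  0.14491488] [0.82969959 0.46370249 0.31077095] [-0.34248843 -0.01675048  0.93937271]
psi 119.19995076499936 -60.80004923500064
[ 0.52266645 -0.00653385  0.40473161] [ 1.79991180e+02 -8.60534292e-03 -5.11094924e+01]
start [0.55429529 0.04087463 0.2508548 ] from now in tool axes at psi: [ 25.95352214  50.73818023 153.87680554]
15 [  4.6  -5.5 -16.8] [0.5473 0.0422 0.2676]
30 [ -0.2  -5.7 -17.3] [0.5424 0.0393 0.285 ]
45 [ -4.9  -5.5 -16.7] [0.54   0.0324 0.3017]
60 [ -9.3  -4.9 -14.9] [0.5403 0.0219 0.3166]
75 [-13.   -4.  -12.2] [0.5431 0.0086 0.3288]
90 [-15.9  -2.8  -8.5] [ 0.5484 -0.0066  0.3373]
105 [-17.7  -1.4  -4.3] [ 0.5558 -0.0227  0.3416]
120 [-18.2   0.    0.1] [ 0.5648 -0.0386  0.3415]
135 [-17.6   1.5   4.6] [ 0.5747 -0.0532  0.3369]
150 [-15.7   2.9   8.8] [ 0.5848 -0.0655  0.3281]
165 [-12.8   4.   12.4] [ 0.5946 -0.0747  0.3157]
180 [-9.   4.9 15.1] [ 0.6033 -0.0801  0.3006]
```

step_arm --steps '[1, 0, 0, 0, -10.5, 1, 0, 0, 0, -10.5, 1, 0, 0, 0, -10.5, 1, 0, 0, 0, -10.5, 1, 0, 0, 0, -10.5, 1, 0, 0, 0, -10.5, 1, 0, 0, 0, -10.5, 1, 0, 0, 0, -10.5, 1, 0, 0, 0, -10.5, 1, 0, 0, 0, -10.5, 1, 0, 0, 0, -10.5, 1, 0, 0, 0, -10.5]'

```text
time_s: 4.95
tool_pos: [0.5227, -0.0065, 0.4048]
tool_rot: [180.0, 0.0, 75.3]
force: [0.2, 0.7, -0.3]
grip_width: 0.087
grasp_force: 0.0
```

step_arm --steps '[1, 0, 0, 0, -10.5, 1, 0, 0, 0, -10.5, 1, 0, 0, 0, -10.5, 1, 0, 0, 0, -10.5, 1, 0, 0, 0, -2, 1, 13, 25, 20, 0, 1, 13, 25, 20, 0, 1, 0, 0, 20, 0, 1, 0, 0, 10, 0, 1, 0, 0, 0, 0]'

```text
time_s: 6.2
tool_pos: [0.5537, 0.0391, 0.334]
tool_rot: [-179.9, -0.0, 118.6]
force: [-0.7, -0.4, 0.5]
grip_width: 0.0873
grasp_force: 0.0
```

```bash
python3 - <<'E'
from model import *
w=env.read_camera("wrist");o=env.get_obs()
print(o["tool_pos"],o["tool_rot"],o["time_s"],o["qpos"],"cam",-w["R"].T@w["t"])
np.savez("w2.npz",**w)
P=[HUB,HUB+.012*setup(HUB,YAW,PHI)[0],knob(HUB,YAW,PHI,0,76,-4),knob(HUB,YAW,PHI,0,68,5),knob(HUB,YAW,PHI,0,68,41),o["tool_pos"]-[0,0,.164]]
print(proj(w,P).round(1))
im=w["image"][:,:,::-1].copy()
for p in proj(w,P): cv2.drawMarker(im,tuple(int(v) for v in p),(0,0,255),0,10)
cv2.imwrite("pics/w2.png",im)
E
```

```text
[0.55397019 0.03930459 0.33483792] [-1.79972959e+02  3.49744620e-02  1.18635588e+02] 6.25 [ 33.72421199  14.43906206 -46.14299712 100.69166192  11.10637923
  69.56591279  13.2123949 ] cam [0.52136195 0.09935158 0.31306255]
[[310.4 365.1]
 [309.6 386.7]
 [312.2 247.1]
 [317.3 260.3]
 [336.  252.7]
 [321.5 326.3]]
```

View pics/w2.png

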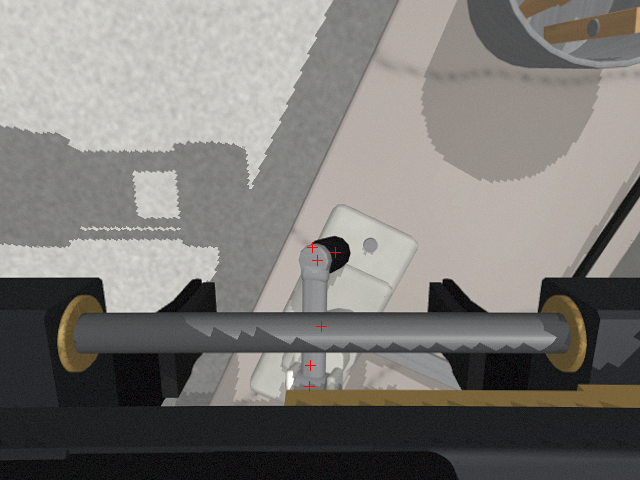

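The bar end is at (315,257) and the knob at (337,250). The model's marks land within about 2 mm of both. Next I go down around the knob and take a light grip.

step_arm --steps '[0.7, 1, 2.5, 21, 0, 0.7, 0, 0, 21, 0, 0.7, 0, 0, 21, 0, 0.7, 0, 0, 21, 0, 0.7, 0, 0, 0, 0]' --grip_force 6

```text
time_s: 6.88
tool_pos: [0.5549, 0.0422, 0.2485]
tool_rot: [-179.8, -0.1, 118.7]
force: [0.1, -0.9, -0.0]
grip_width: 0.0616
grasp_force: 0.0
```

step_arm --steps '[0.15, 0, 0, 0, 0, 0.15, 0, 0, 0, 0, 0.15, 0, 0, 0, 0, 0.15, 0, 0, 0, 0, 0.15, 0, 0, 0, 0]'

```text
time_s: 7.5
tool_pos: [0.5554, 0.0421, 0.2508]
tool_rot: [-179.9, 0.0, 118.7]
force: [-3.2, -0.6, 1.3]
grip_width: 0.0279
grasp_force: 6.2
```

step_arm --steps '[0.15, 2.5, -3.5, -8.5, 0, 0.15, 2, -3, -8.5, 0, 0.15, 0, -3, -8.5, 0, 0.15, 0, -3, -8.5, 0, 0.15, -2.5, -3, -8.5, 0, 0.15, -2.5, -2.5, -8, 0, 0.15, 0, 0, 0, 0]'

```text
time_s: 8.38
tool_pos: [0.5404, 0.0329, 0.3021]
tool_rot: [180.0, 0.0, 118.7]
force: [0.7, -1.3, 1.0]
grip_width: 0.024
grasp_force: 6.1
```

```bash
python3 - <<'E'
from model import *
o=env.get_obs();print(o["tool_pos"],o["force"],o["grip_width"],o["grasp_force"])
s=env.read_camera("scene");w=env.read_camera("wrist")
a=cv2.resize(s["image"][175:270,280:375],(400,400),interpolation=cv2.INTER_CUBIC)
b=cv2.resize(w["image"][180:480,170:470],(400,400))
cv2.imwrite("pics/c3.png",np.hstack([a,b])[:,:,::-1])
E
```

```text
[0.54035306 0.03293998 0.30206506] [ 0.72852481 -1.34098441  1.0020158 ] 0.0239762725709053 6.062713204082684
```

View pics/c3.png

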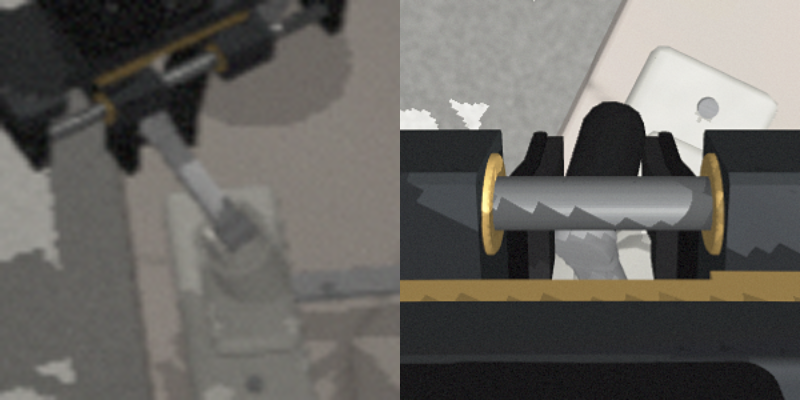

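The handle has come up about 45° and the knob sits between the pads, so I carry on along the arc.

step_arm --steps '[0.15, -4, -2.5, -7.5, 0, 0.15, -5, -2.5, -7.5, 0, 0.15, -6, -2, -6.5, 0, 0.15, -7, -2, -5.5, 0, 0.15, -7.5, -1.5, -4.5, 0, 0.15, -8.5, -1.5, -4, 0, 0.15, -9, -1, -2.5, 0, 0.15, -9, -0.5, -2, 0, 0.15, -9, 0, -0.5, 0, 0.15, -9, 0, 0.5, 0, 0.15, 0, 0, 0, 0]'

```text
time_s: 9.85
tool_pos: [0.5638, -0.0376, 0.3396]
tool_rot: [-180.0, -0.2, 118.8]
force: [0.2, 5.5, -1.6]
grip_width: 0.0211
grasp_force: 11.1
```

```bash
python3 - <<'E'
from model import *
o=env.get_obs();print(o["tool_pos"],o["force"],o["wrist_torque"],o["grip_width"],o["grasp_force"],o["effort"])
s=env.read_camera("scene");w=env.read_camera("wrist")
a=cv2.resize(s["image"][175:270,280:375],(400,400),interpolation=cv2.INTER_CUBIC)
b=cv2.resize(w["image"][180:480,170:470],(400,400))
cv2.imwrite("pics/c4.png",np.hstack([a,b])[:,:,::-1])
E
```

```text
[ 0.5638024  -0.03755763  0.33960232] [ 0.24225429  5.4920536  -1.61300146] [ 1.42495571 -0.16990217  0.21570605] 0.021057866400519334 11.147490351104352 [  3.77535939 -36.94821239  -1.85772959 -30.59291482   1.92711733
   0.4026533   -0.21429716]
```

View pics/c4.png

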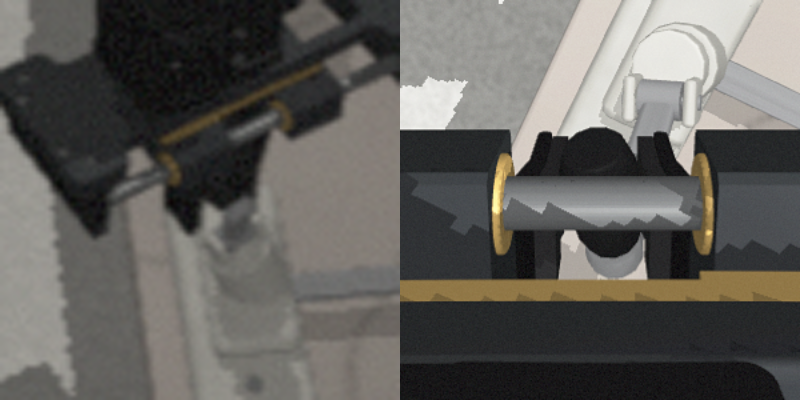

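The bar's edge is rubbing on the right finger. I open the fingers, rise slightly, regrip lightly and carry on.

step_arm --steps '[0.5, 0, 0, 0, 0, 0.5, 0, 0, 0, 0, 0.5, 1, 0, -4, 0, 0.5, 1, 0, -4, 0, 0.1, 0, 0, 0, 0, 0.1, 0, 0, 0, 0, 0.1, 0, 0, 0, 0]' --grip_force 4

```text
time_s: 10.82
tool_pos: [0.5631, -0.0363, 0.3492]
tool_rot: [180.0, 0.0, 118.7]
force: [1.1, 0.5, -0.3]
grip_width: 0.0218
grasp_force: 3.9
```

step_arm --steps '[0.1, -9, 0.5, 1.5, 0, 0.1, -9, 1, 2.5, 0, 0.1, -8.5, 1, 3.5, 0, 0.1, -8, 1.5, 4.5, 0, 0.1, -7.5, 1.5, 5, 0, 0.1, 0, 0, 0, 0]'

```text
time_s: 11.58
tool_pos: [0.5886, -0.0708, 0.3317]
tool_rot: [179.9, -0.0, 118.7]
force: [2.4, 4.5, -1.5]
grip_width: 0.0248
grasp_force: 4.0
```

step_arm --steps '[0.1, -5, 2, 5.5, 0, 0.1, -4.5, 2, 6, 0, 0.1, -4, 2, 7, 0, 0.1, -2.5, 1.5, 7, 0, 0.1, -1, 0.5, 4, 0, 0.1, 0, 0, 0, 0]'

```text
time_s: 12.32
tool_pos: [0.6038, -0.0819, 0.3053]
tool_rot: [180.0, 0.1, 118.7]
force: [-3.7, 2.9, 15.3]
grip_width: 0.0248
grasp_force: 10.4
```

```bash
python3 - <<'E'
from model import *
o=env.get_obs();print(o["tool_pos"],o["force"],o["wrist_torque"],o["grip_width"],o["grasp_force"])
s=env.read_camera("scene");w=env.read_camera("wrist")
a=cv2.resize(s["image"][175:270,280:375],(400,400),interpolation=cv2.INTER_CUBIC)
b=cv2.resize(w["image"][100:480,130:510],(400,400))
cv2.imwrite("pics/c5.png",np.hstack([a,b])[:,:,::-1])
E
```

```text
[ 0.6037527  -0.0819369   0.30526054] [-3.71796467  2.89344094 15.30209172] [0.69119554 0.44472437 0.0276631 ] 0.024786196815142415 10.365432808175683
```

View pics/c5.png

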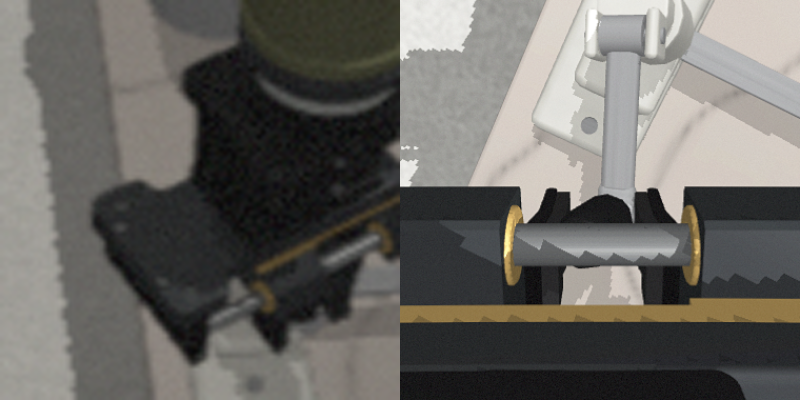

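The handle is out against its stop: the bar is straight out from the ears and the vertical force has risen to 15 N. I release, rise, and turn so the fingers close along the sill.

step_arm --steps '[0.7, 0, 0, 0, 0, 0.7, 0, 0, 0, 0, 0.7, 0, 0, -15, 0, 0.7, 0, 0, -20, 0, 0.7, 0, 0, -20, 0, 0.7, 0, 0, -20, -10.5, 0.7, 0, 0, 0, -10.5, 0.7, 0, 0, 0, -10.5, 0.7, 0, 0, 0, -10.5, 0.7, 0, 0, 0, -10.5, 0.7, 0, 0, 0, -10.5, 0.7, 0, 0, 0, -1]'

```text
time_s: 13.92
tool_pos: [0.6033, -0.0818, 0.3789]
tool_rot: [-180.0, 0.1, -177.4]
force: [0.3, 0.7, 0.1]
grip_width: 0.0611
grasp_force: 0.0
```

step_arm --steps '[0.7, 30, 0, 0, 0, 0.7, 30, 0, 0, 0, 0.7, 0, 0, 0, 0]'

```text
time_s: 14.3
tool_pos: [0.5421, -0.0846, 0.3784]
tool_rot: [-179.8, -0.0, -177.5]
force: [0.3, -0.3, 0.5]
grip_width: 0.0604
grasp_force: 0.0
```

```bash
python3 - <<'E'
from model import *
o=env.get_obs();print(o["tool_pos"],o["tool_rot"],o["force"],o["qpos"],o["time_s"])
w=env.read_camera("wrist");t=env.read_camera("top");s=env.read_camera("scene")
np.savez("w3.npz",**w);np.savez("t3.npz",**t)
im=w["image"][:,:,::-1].copy()
P=[HUB+.012*setup(HUB,YAW,PHI)[0],knob(HUB,YAW,PHI,np.pi,68,41),knob(HUB,YAW,PHI,np.pi,68,5)]
print(proj(w,P).round(1))
for p in proj(w,P): cv2.drawMarker(im,tuple(int(v) for v in p),(0,0,255),0,10)
b=cv2.resize(s["image"][175:295,280:400],(300,300),interpolation=cv2.INTER_CUBIC)[:,:,::-1]
big=np.zeros((480,800,3),np.uint8);big[:,:500]=im[:,100:600];big[:300,500:]=b
cv2.imwrite("pics/c6.png",big)
E
```

```text
[ 0.54211817 -0.08458731  0.37843945] [-1.79840605e+02 -2.58066579e-02 -1.77494087e+02] [ 0.2755841  -0.32202446  0.46950911] [ 55.00403015  13.22207623 -55.36146209  98.28395665  11.43242501
  74.42696768  89.76075722] 14.3
[[423.1 310.2]
 [324.8 371.1]
 [324.6 358.9]]
```

View pics/c6.png

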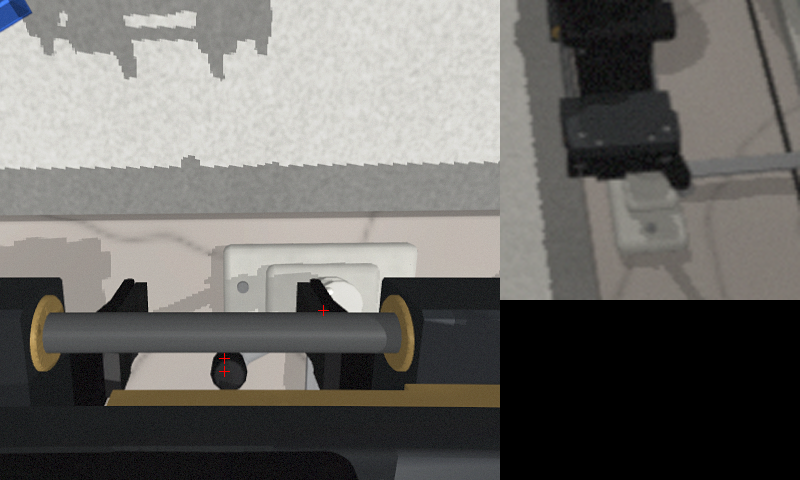

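The knob stands up with its top at about (330,375) in full-frame pixels. That is about 2 mm from the model, so the crank angle is about -62.7°.

```bash
sed -i 's/^HUB=.*/HUB=np.array([.5735,-.0082,.110]);YAW=np.radians(2.8);PHI=np.radians(-62.7)/' model.py
cat > wind.py <<'E'
from model import *
import sys
def G(deg): return knob(HUB,YAW,np.radians(deg),np.pi,68,29)+[0,0,.164]
if __name__=="__main__":
    a,st,n=map(float,sys.argv[1:4]); psi=-177.3
    o=env.get_obs();print(o["tool_pos"],"to start",tool(psi,G(a)-o["tool_pos"]).round(1))
    for i in range(int(n)): print(a-st*(i+1),tool(psi,G(a-st*(i+1))-G(a-st*i)).round(1),G(a-st*(i+1)).round(4))
E
python3 wind.py -62.7 7.5 13
```

```text
[ 0.54388857 -0.08454205  0.37846418] to start [-57.8   3.8  64.6]
-70.2 [ 9.  -4.2  3.3] [ 0.5927 -0.0826  0.3105]
-77.7 [ 9.4 -2.9  3.4] [ 0.5834 -0.086   0.3071]
-85.2 [ 9.7 -1.6  3.5] [ 0.5737 -0.088   0.3035]
-92.7 [ 9.8 -0.2  3.6] [ 0.5639 -0.0887  0.2999]
-100.2 [9.8 1.2 3.6] [ 0.5541 -0.088   0.2964]
-107.7 [9.5 2.5 3.5] [ 0.5445 -0.0859  0.2929]
-115.2 [9.2 3.8 3.3] [ 0.5351 -0.0825  0.2896]
-122.7 [8.6 5.1 3.1] [ 0.5263 -0.0779  0.2864]
-130.2 [7.9 6.2 2.9] [ 0.5181 -0.0721  0.2835]
-137.7 [7.1 7.3 2.6] [ 0.5107 -0.0652  0.281 ]
-145.2 [6.1 8.2 2.2] [ 0.5042 -0.0573  0.2787]
-152.7 [5.1 9.  1.9] [ 0.4987 -0.0486  0.2769]
-160.2 [3.9 9.6 1.4] [ 0.4943 -0.0392  0.2754]
```

step_arm --steps '[0.7, -20, 1, 0, 0, 0.7, -20, 1, 0, 0, 0.7, -18, 1.5, 0, 0, 0.7, 0, 0, 20, 0, 0.7, 0, 0, 20, 0, 0.7, 0, 0, 15, 0, 0.7, 0, 0, 10, 0, 0.7, 0, 0, 0, 0, 0.1, 0, 0, 0, 0, 0.1, 0, 0, 0, 0, 0.1, 0, 0, 0, 0, 0.1, 0, 0, 0, 0]' --grip_force 25

```text
time_s: 15.95
tool_pos: [0.6011, -0.0782, 0.313]
tool_rot: [-180.0, 0.0, -177.3]
force: [0.3, -0.5, -0.1]
grip_width: 0.0288
grasp_force: 0.0
```

step_arm --steps '[0.1, 0, 0, 0, 0, 0.1, 0, 0, 0, 0, 0.1, 0, 0, 0, 0]'

```text
time_s: 16.32
tool_pos: [0.601, -0.0786, 0.3127]
tool_rot: [-180.0, -0.0, -177.3]
force: [-0.5, -0.2, 0.2]
grip_width: 0.0192
grasp_force: 25.0
```

step_arm --steps '[0.05, 9, -4, 3.5, 0, 0.05, 9.5, -3, 3.5, 0, 0.05, 9.5, -1.5, 3.5, 0, 0.05, 10, 0, 3.5, 0]'

```text
time_s: 16.82
tool_pos: [0.5629, -0.0886, 0.2986]
tool_rot: [-180.0, 0.0, -177.3]
force: [4.1, 0.1, 0.6]
grip_width: 0.0192
grasp_force: 25.0
```

step_arm --steps '[0.05, 9.5, 1, 3.5, 0, 0.05, 9.5, 2.5, 3.5, 0, 0.05, 9, 4, 3.5, 0, 0.05, 8.5, 5, 3, 0, 0.05, 8, 6, 3, 0, 0.05, 7, 7.5, 2.5, 0, 0.05, 6, 8, 2, 0, 0.05, 5, 9, 2, 0]'

```text
time_s: 17.82
tool_pos: [0.4991, -0.0488, 0.2759]
tool_rot: [-179.9, 0.1, -177.3]
force: [6.1, -1.0, 0.8]
grip_width: 0.0191
grasp_force: 25.0
```

```bash
python3 - <<'E'
from model import *
o=env.get_obs();print(o["tool_pos"],o["force"],o["qpos"])
t=env.read_camera("top");np.savez("t4.npz",**t);a=dict(np.load("t3.npz"))
x=slice(330,440);y=slice(130,185)
b=np.vstack([cv2.resize(q["image"][y,x],(770,290),interpolation=cv2.INTER_NEAREST) for q in(a,t)])
cv2.imwrite("pics/c7.png",b[:,:,::-1])
X=np.array([np.cos(YAW),np.sin(YAW),0]);O=np.array([HUB[0],HUB[1],0])+.151*X; Y=np.array([-X[1],X[0],0])
print(O)
for yy in(-.08,-.15):
  print([proj(t,O+X*d+Y*yy+[0,0,zz]).round(1).tolist() for d,zz in((0,.03),(0,.047),(.02,.047),(0,.065))])
for cc in (380,390,400):
  for q in(a,t): print(cc,q["image"][145:182,cc].mean(1).astype(int).tolist())
E
```

```text
[ 0.49909817 -0.04879861  0.27592453] [ 6.10204468 -1.03883206  0.82405594] [ 54.63369292  13.16076581 -56.79028191 111.23255205  12.56995459
  61.92479913  85.27810983]
[ 0.72431973 -0.00082368  0.        ]
[[[362.8, 172.9]], [[363.3, 170.4]], [[363.1, 163.1]], [[363.9, 167.7]]]
[[[389.8, 172.9]], [[390.7, 170.4]], [[390.4, 163.1]], [[391.7, 167.7]]]
380 [72, 69, 66, 68, 68, 66, 61, 63, 58, 64, 88, 83, 86, 85, 82, 86, 82, 81, 78, 78, 70, 73, 69, 66, 65, 67, 68, 65, 66, 67, 69, 70, 67, 69, 67, 70, 66]
380 [59, 61, 67, 67, 72, 66, 67, 76, 74, 74, 83, 92, 125, 121, 122, 123, 124, 87, 65, 67, 67, 74, 102, 104, 99, 100, 37, 22, 46, 81, 88, 59, 61, 63, 63, 63, 66]
390 [72, 70, 67, 67, 67, 65, 63, 63, 61, 72, 76, 75, 75, 78, 77, 79, 75, 79, 79, 78, 78, 73, 80, 77, 77, 80, 79, 76, 78, 78, 76, 75, 72, 73, 78, 75, 74]
390 [56, 58, 62, 62, 62, 63, 75, 73, 70, 74, 72, 93, 122, 122, 124, 122, 122, 79, 70, 71, 70, 85, 95, 97, 100, 99, 34, 17, 42, 100, 101, 98, 102, 100, 102, 100, 98]
400 [72, 63, 65, 69, 68, 67, 67, 62, 63, 68, 71, 70, 70, 72, 69, 67, 70, 69, 68, 66, 70, 69, 71, 72, 71, 71, 72, 72, 73, 73, 69, 73, 73, 73, 73, 71, 76]
400 [60, 60, 62, 66, 68, 68, 70, 74, 74, 77, 74, 101, 121, 120, 123, 121, 123, 76, 68, 68, 69, 80, 96, 96, 98, 100, 22, 18, 44, 99, 99, 102, 95, 101, 96, 95, 99]
```

View pics/c7.png

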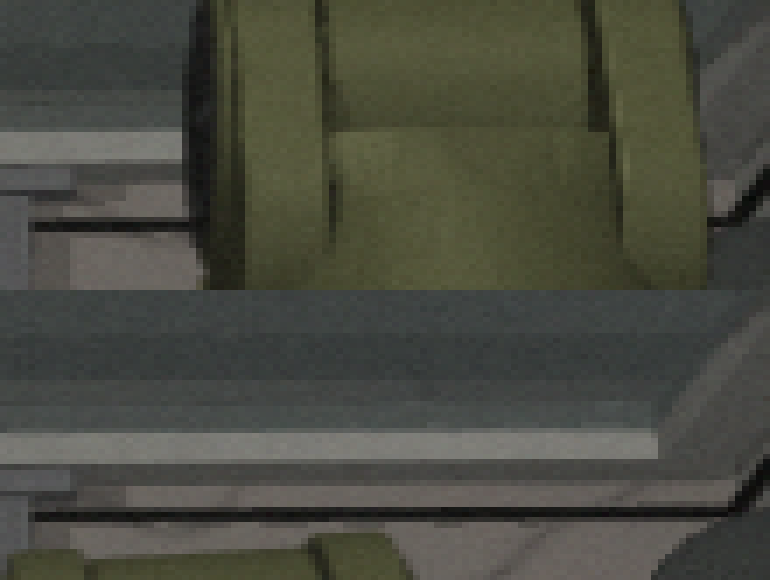

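The lower panel shows the bright rail top at rows 156–162, its dark inner face at 162–166 and the black seal line at 171–173. That leaves about 17 mm to go, or 0.65 turn, so the next 150° is safe.

```bash
python3 wind.py -152.7 7.5 36
```

```text
[ 0.4984442 -0.047385   0.2756412] to start [-0.2 -1.2 -1.2]
-160.2 [3.9 9.6 1.4] [ 0.4943 -0.0392  0.2754]
-167.7 [ 2.7 10.1  1. ] [ 0.4911 -0.0293  0.2744]
-175.2 [ 1.5 10.3  0.5] [ 0.4891 -0.019   0.2739]
-182.7 [ 0.2 10.5  0.1] [ 0.4884 -0.0086  0.2738]
-190.2 [-1.1 10.4 -0.4] [0.489  0.0019 0.2742]
-197.7 [-2.4 10.2 -0.9] [0.4909 0.0121 0.2751]
-205.2 [-3.6  9.7 -1.3] [0.494  0.022  0.2764]
-212.7 [-4.7  9.2 -1.7] [0.4983 0.0314 0.2782]
-220.2 [-5.8  8.4 -2.1] [0.5037 0.0401 0.2803]
-227.7 [-6.8  7.5 -2.5] [0.5102 0.0479 0.2828]
-235.2 [-7.7  6.5 -2.8] [0.5175 0.0548 0.2856]
-242.7 [-8.4  5.4 -3.1] [0.5257 0.0606 0.2887]
-250.2 [-9.   4.2 -3.3] [0.5345 0.0653 0.2919]
-257.7 [-9.4  2.9 -3.4] [0.5438 0.0686 0.2954]
-265.2 [-9.7  1.6 -3.5] [0.5534 0.0706 0.2989]
-272.7 [-9.8  0.2 -3.6] [0.5632 0.0713 0.3025]
-280.2 [-9.8 -1.2 -3.6] [0.573  0.0706 0.3061]
-287.7 [-9.5 -2.5 -3.5] [0.5827 0.0686 0.3096]
-295.2 [-9.2 -3.8 -3.3] [0.592  0.0652 0.3129]
-302.7 [-8.6 -5.1 -3.1] [0.6008 0.0605 0.3161]
-310.2 [-7.9 -6.2 -2.9] [0.609  0.0547 0.3189]
-317.7 [-7.1 -7.3 -2.6] [0.6165 0.0478 0.3215]
-325.2 [-6.1 -8.2 -2.2] [0.623  0.0399 0.3238]
-332.7 [-5.1 -9.  -1.9] [0.6285 0.0312 0.3256]
-340.2 [-3.9 -9.6 -1.4] [0.6329 0.0218 0.3271]
-347.7 [ -2.7 -10.1  -1. ] [0.6361 0.0119 0.328 ]
-355.2 [ -1.5 -10.3  -0.5] [0.638  0.0017 0.3286]
-362.7 [ -0.2 -10.5  -0.1] [ 0.6387 -0.0088  0.3286]
-370.2 [  1.1 -10.4   0.4] [ 0.6381 -0.0192  0.3282]
-377.7 [  2.4 -10.2   0.9] [ 0.6363 -0.0295  0.3274]
-385.2 [ 3.6 -9.7  1.3] [ 0.6331 -0.0394  0.3261]
-392.7 [ 4.7 -9.2  1.7] [ 0.6288 -0.0488  0.3243]
-400.2 [ 5.8 -8.4  2.1] [ 0.6234 -0.0575  0.3222]
-407.7 [ 6.8 -7.5  2.5] [ 0.617  -0.0653  0.3197]
-415.2 [ 7.7 -6.5  2.8] [ 0.6096 -0.0722  0.3169]
-422.7 [ 8.4 -5.4  3.1] [ 0.6015 -0.078   0.3138]
```

step_arm --steps '[0.05, 3.5, 9, 1, 0, 0.05, 2.5, 10, 0.5, 0, 0.05, 1, 10.5, 0.5, 0, 0.05, 0, 10.5, 0, 0, 0.05, -1, 10.5, -0.5, 0, 0.05, -2.5, 10, -1, 0, 0.05, -3.5, 9.5, -1.5, 0, 0.05, -4.5, 9, -1.5, 0]'

```text
time_s: 18.88
tool_pos: [0.4982, 0.029, 0.2769]
tool_rot: [-179.8, -0.3, -177.4]
force: [-1.2, -3.9, 0.1]
grip_width: 0.0191
grasp_force: 25.0
```

step_arm --steps '[0.05, -6, 8.5, -2, 0, 0.05, -7, 7.5, -2.5, 0, 0.05, -7.5, 6.5, -3, 0, 0.05, -8.5, 5.5, -3, 0, 0.05, -9, 4, -3.5, 0, 0.05, -9.5, 3, -3.5, 0, 0.05, -9.5, 1.5, -3.5, 0, 0.05, -10, 0, -3.5, 0, 0.05, -10, -1, -3.5, 0, 0.05, -9.5, -2.5, -3.5, 0]'

```text
time_s: 20.12
tool_pos: [0.5853, 0.0681, 0.3101]
tool_rot: [179.9, 0.0, -177.3]
force: [-3.3, 1.7, -1.2]
grip_width: 0.0189
grasp_force: 25.0
```

```bash
python3 - <<'E'
from model import *
o=env.get_obs();print(o["tool_pos"],o["force"],o["qpos"],o["time_s"])
t=env.read_camera("top");np.savez("t5.npz",**t)
a=dict(np.load("t4.npz"))
g=lambda q:cv2.GaussianBlur(cv2.cvtColor(q["image"],cv2.COLOR_RGB2GRAY)[140:185,370:415].astype(float).mean(1)[:,None],(1,1),0)[:,0]
for q in(a,t): print(g(q).astype(int).tolist())
def edge(q,lo,hi,thr): # rising & falling crossing rows of the bright strip
    v=g(q);i=int(np.argmax(np.where(v>110,1,0)));j=len(v)-1-int(np.argmax(np.where(v[::-1]>110,1,0)))
    f=lambda k,m:k+(100-v[k])/(v[m]-v[k])
    return 140+f(i-1,i), 140+j+(v[j]-100)/(v[j]-v[j+1])
print(edge(a,0,0,0),edge(t,0,0,0))
E
```

```text
[0.5853156  0.0680939  0.31005544] [-3.30027149  1.69123462 -1.17020484] [ 36.01317718  24.04544267 -55.78105455  97.35544341  20.98417835
  69.8313752   67.91587485] 20.125
[59, 59, 59, 58, 59, 59, 59, 66, 67, 67, 67, 71, 74, 74, 75, 77, 96, 122, 123, 123, 123, 123, 83, 70, 69, 68, 79, 99, 99, 99, 99, 30, 19, 44, 90, 96, 89, 88, 86, 84, 85, 84, 85, 84, 84]
[62, 63, 62, 62, 62, 62, 63, 71, 71, 70, 71, 71, 70, 70, 70, 79, 78, 78, 78, 87, 120, 126, 127, 126, 126, 118, 74, 74, 73, 72, 91, 31, 19, 46, 94, 101, 101, 102, 102, 102, 102, 101, 101, 99, 97]
(np.float64(156.13876843018213), np.float64(161.58975801913337)) (np.float64(159.37728194726168), np.float64(165.41765007696253))
```

step_arm --steps '[0.05, -9, -4, -3.5, 0, 0.05, -8.5, -5, -3, 0, 0.05, 0, 0, 0, 0]'

```text
time_s: 20.55
tool_pos: [0.6036, 0.059, 0.3168]
tool_rot: [180.0, 0.1, -177.3]
force: [-2.3, 2.7, 0.4]
grip_width: 0.019
grasp_force: 25.0
```

Now I go in checked increments of about 10 mm.

step_arm --steps '[0.05, -4, -3, -1.5, 0, 0.05, -4, -3, -1.5, 0, 0.05, 0, 0, 0, 0]'

```text
time_s: 20.92
tool_pos: [0.6112, 0.0536, 0.3194]
tool_rot: [180.0, 0.0, -177.3]
force: [-1.8, 2.8, -1.5]
grip_width: 0.0192
grasp_force: 25.0
```

```bash
python3 - <<'E'
from model import *
o=env.get_obs();print(o["tool_pos"],o["force"],o["time_s"])
t=env.read_camera("top")
print(cv2.cvtColor(t["image"],cv2.COLOR_RGB2GRAY)[155:178,370:415].astype(float).mean(1).astype(int).tolist())
E
```

```text
[0.61115017 0.05362537 0.31935382] [-1.78598337  2.82962459 -1.47520932] 20.925
[73, 78, 79, 79, 80, 100, 126, 127, 127, 127, 127, 87, 75, 75, 74, 76, 30, 19, 45, 93, 99, 96, 94]
```

step_arm --steps '[0.05, -3.5, -3.5, -1.5, 0, 0.05, -3.5, -3.5, -1, 0, 0.05, 0, 0, 0, 0]'

```text
time_s: 21.35
tool_pos: [0.6185, 0.0466, 0.3218]
tool_rot: [-180.0, 0.0, -177.3]
force: [-2.8, 1.4, -1.4]
grip_width: 0.0189
grasp_force: 25.0
```

```bash
python3 wind.py -318 7.5 20 | head -1
```

```text
[0.6185144  0.04657949 0.32179832] to start [1.7 1.  0.2]
```

step_arm --steps '[0.05, -2.5, -4, -1, 0, 0.05, -2.5, -4, -1, 0, 0.05, 0, 0, 0, 0]'

```text
time_s: 21.72
tool_pos: [0.624, 0.039, 0.324]
tool_rot: [180.0, 0.1, -177.3]
force: [-0.6, 3.5, -1.6]
grip_width: 0.0195
grasp_force: 25.0
```

step_arm --steps '[0.05, -2.5, -4.5, -1, 0, 0.05, -2.5, -4.5, -1, 0, 0.05, 0, 0, 0, 0]'

```text
time_s: 22.1
tool_pos: [0.6295, 0.03, 0.326]
tool_rot: [-180.0, 0.1, -177.3]
force: [-0.8, 4.5, -1.4]
grip_width: 0.019
grasp_force: 25.0
```

step_arm --steps '[0.05, -1.5, -5, -0.5, 0, 0.05, -1.5, -5, -0.5, 0, 0.05, 0, 0, 0, 0]'

```text
time_s: 22.48
tool_pos: [0.6331, 0.0207, 0.3274]
tool_rot: [180.0, 0.1, -177.3]
force: [1.6, 4.4, 0.4]
grip_width: 0.0192
grasp_force: 25.0
```

```bash
python3 - <<'E'
from model import *
o=env.get_obs();print(o["tool_pos"],o["force"],o["time_s"])
t=env.read_camera("top")
print(cv2.cvtColor(t["image"],cv2.COLOR_RGB2GRAY)[155:178,370:415].astype(float).mean(1).astype(int).tolist())
E
```

```text
[0.63308693 0.02065119 0.32739334] [1.61195021 4.41527329 0.38283886] 22.475
[71, 75, 78, 77, 78, 82, 105, 120, 119, 120, 115, 112, 70, 71, 70, 70, 30, 25, 49, 79, 84, 83, 78]
```

step_arm --steps '[0.05, -1.5, -5, -0.5, 0, 0.05, -1, -5, -0.5, 0, 0.05, 0, 0, 0, 0]'

```text
time_s: 22.9
tool_pos: [0.636, 0.0109, 0.3284]
tool_rot: [180.0, 0.1, -177.3]
force: [1.6, 4.8, 0.9]
grip_width: 0.0191
grasp_force: 25.0
```

step_arm --steps '[0.05, -1, -5, -0.5, 0, 0.05, -0.5, -5, 0, 0, 0.05, 0, 0, 0, 0]'

```text
time_s: 23.28
tool_pos: [0.6378, 0.001, 0.3289]
tool_rot: [-180.0, 0.1, -177.3]
force: [3.7, 3.8, 0.3]
grip_width: 0.0191
grasp_force: 25.0
```

step_arm --steps '[0.05, -0.5, -5, 0, 0, 0.05, -0.5, -5, 0, 0, 0.05, 0, 0, 0, 0]'

```text
time_s: 23.65
tool_pos: [0.6389, -0.008, 0.3287]
tool_rot: [179.9, 0.1, -177.2]
force: [2.6, 5.8, 1.4]
grip_width: 0.019
grasp_force: 25.0
```

step_arm --steps '[0.05, 0, -4, 0, 0, 0.05, 0, -3, 0, 0, 0.05, 0, 0, 0, 0]'

```text
time_s: 24.02
tool_pos: [0.6389, -0.012, 0.3287]
tool_rot: [179.7, 0.0, -177.1]
force: [1.5, 10.9, -0.1]
grip_width: 0.0192
grasp_force: 25.0
```

It's coming up firm at 10.9 N. I pull slightly more and hold.

step_arm --steps '[0.05, 0, -2.5, 0, 0, 0.05, 0, 0, 0, 0, 0.05, 0, 0, 0, 0]'

```text
time_s: 24.4
tool_pos: [0.6389, -0.0134, 0.3287]
tool_rot: [179.6, 0.0, -177.0]
force: [2.4, 12.0, 0.1]
grip_width: 0.019
grasp_force: 25.0
```

step_arm --steps '[0.05, 0.5, -3, 0, 0, 0.05, 0, 0, 0, 0, 0.05, 0, 0, 0, 0]'

```text
time_s: 24.78
tool_pos: [0.6386, -0.0151, 0.3288]
tool_rot: [179.5, 0.1, -176.9]
force: [2.3, 14.6, -0.4]
grip_width: 0.0195
grasp_force: 25.0
```

Firm at 14.6 N. I ease the load back off, open and rise.

step_arm --steps '[0.05, 0, 3, 0, 0, 0.05, 0, 3, 0, 0, 0.05, 0, 3, 0, 0, 0.05, 0, 0, 0, 0]'

```text
time_s: 25.28
tool_pos: [0.6386, -0.0097, 0.3289]
tool_rot: [179.8, 0.1, -177.1]
force: [3.0, 7.4, 0.8]
grip_width: 0.0195
grasp_force: 25.0
```

step_arm --steps '[0.05, 0, 3, 0, 0, 0.05, 0, 2.5, 0, 0, 0.05, 0, 0, 0, 0]'

```text
time_s: 25.65
tool_pos: [0.6385, -0.0066, 0.3288]
tool_rot: [-180.0, 0.1, -177.3]
force: [2.7, 3.8, 1.6]
grip_width: 0.0192
grasp_force: 25.0
```

step_arm --steps '[0.4, 0, 0, 0, 0, 0.4, 0, 0, 0, 0, 0.4, 0, 0, -5, 0, 0.4, 0, 0, -15, 0, 0.4, 0, 0, -20, 0, 0.4, 0, 0, -20, 0, 0.4, 0, 0, -20, 0, 0.4, 25, 0, 0, 0, 0.4, 25, 0, 0, 0, 0.4, 0, 0, 0, 0]'

```text
time_s: 26.9
tool_pos: [0.5875, -0.009, 0.4095]
tool_rot: [-179.9, 0.0, -177.3]
force: [0.2, 0.1, 0.4]
grip_width: 0.0349
grasp_force: 0.0
```

```bash
python3 - <<'E'
from model import *
o=env.get_obs();print(o["tool_pos"],o["force"],o["grip_width"],o["time_s"])
t=env.read_camera("top");w=env.read_camera("wrist")
print(cv2.cvtColor(t["image"],cv2.COLOR_RGB2GRAY)[155:178,370:415].astype(float).mean(1).astype(int).tolist())
# knob top: dark blob near the model's position in the wrist view
P=[knob(HUB,YAW,np.radians(f),np.pi,68,41) for f in(-355,-362,-368)];print(proj(w,P).round(0).tolist())
g=cv2.cvtColor(w["image"],cv2.COLOR_RGB2GRAY);c=proj(w,P)[1].astype(int)
r=g[c[1]-40:c[1]+40:5,max(0,c[0]-40):c[0]+40:5];print(r)
E
```

```text
[ 0.58745551 -0.00896472  0.40945301] [0.19798403 0.10681095 0.37518538] 0.03489517471264893 26.9
[65, 67, 71, 70, 70, 71, 79, 100, 101, 101, 100, 99, 82, 68, 68, 67, 38, 34, 52, 78, 81, 81, 81]
[[337.0, 345.0], [319.0, 345.0], [304.0, 344.0]]
[[ 69 206 205 204 205 170 168 168 152 172 186 172 175 191 204 204]
 [ 20 205 206 206 209 169 169 171 152 178 184 173 208 199 188 194]
 [ 71  73  74  72  72  69  68  72  70  72  70  71  73  72  72  73]
 [ 86  84  85  87  83  81  84  85  84  81  83  84  81  84  81  82]
 [ 94  88  87  95  92  90  91  91  95  93  93  92  87  93  90  96]
 [ 98  99  98  97  96  95  95 100 100  97  97 100  98  98  99 104]
 [108 110 110 112 110 113 111 113 112 112 115 109 113 115 115 112]
 [ 97  99  99 100  94  98  99  97  99  99  99  97  98  96  98  97]
 [ 91  91  94  91  94  93  96  90  94  94  94  91  93  97  94  89]
 [ 84  80  79  80  80  85  83  81  80  83  85  81  84  82  80  82]
 [158 163 171 170 110 112 113  20  47  44  46  42  28 114 113 168]
 [ 31  22  30  31 104 116 118 118  50  34  33  33 120 125 123  83]
 [124 125 127 126 159 175 175 173 177 174 175 175 175 177 174 145]
 [150 152 153 144 152 166 174 170 170 170 168 170 168 168 171 145]
 [151 153 153 153 151 158 154 153 150 151 148 153 151 152 156 156]
 [223 225 223 224 223 221 223 225 225 224 224 223 224 227 228 225]]
```

```bash
python3 -c "
from cell import env
print(env.sign_off())"
```

```text
the job is handed in; nothing more can be done
None
```

The handle is folded out to its stop and the window is wound shut; the crank came up firm at about 15 N before I let go with the handle left out. The sill and counter items should be undisturbed, though I took no final picture of them, and sign-off returned no verdict.

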